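# Snap the battery stick into its charging dock

### The arm

A 6-joint arm with a two-finger parallel gripper is mounted at the origin on a cart in front of the work surface, level with it; the furniture and walls round the work are solid. World frame = base frame: x ahead of the robot, y to its left, z up, the work surface at z = 0. Lengths are in mm, angles in degrees, forces in N, time in s.
With the tool pointing down it reaches from about 350 to 850 mm from the base axis. Payload 8.1 kg.
Tool frame: the origin (TCP) lies midway between the tips of the shut fingers; the grasp point (between the pads) lies 19 mm behind it; z points along the fingers, y is the line along which they close (so a half turn about z gives the same grasp; the last joint's range is limited). The gripper opens to 85 mm and grips with 20 to 120 N. Pads are 22 mm wide; open, the fingers measure 114 mm over their backs; the gripper's body (76 mm by 85 mm) begins 54 mm behind the grasp point. The pads swing forward as they close: fully open they stand 13 mm farther back than shut.
Start: joints at [-4.893, 7.471, 85.268, -0, 87.261, -4.893], TCP at [600.004, 0.022, 231.292] pointing down, gripper open.
Joint ranges: [-169.43, 169.43], [-51.17, 129.36], [1.28, 143.12], [-76.62, 256.62], [0, 156.53], [-152.29, 152.29]. Speed limits (degrees/s): [136.94, 136.94, 159.86, 180, 180, 180].

### API

Orientations are given as [roll, pitch, yaw] about the fixed x, y, z axes, in that order (R = Rz(yaw) Ry(pitch) Rx(roll)).
In Python, from bench import r gives the robot as it stands. The module is installed in compiled form; this text tells all that it offers.
- The arm moves only by the tool jog_arm, never from a script. Its argument "rows" is a list of rows, each a list of 2 entries, a list of its own where there are three numbers: the shift along the tool's x, y, z in mm, then the turn, a rotation vector about the tool's x, y, z in rad. A call has 1 to 10 rows; each row is the pose to reach, as a shift and turn from the pose commanded when the call began, along the tool's axes at that moment; what a row does not reach only later rows make up. A row lasts 1/10 s, in which the tool goes at most 50 mm and 8.59 degrees, less where a joint would pass 70% of its speed; a pose out of reach is approached as far as the arm can. A call with a gripper value outside its range is refused whole. "grip" is the finger opening in mm, from 0 to 85.4, set as the call begins (left out, the last holds). The fingers move at their own pace and stop on an object; "force" is the grip in N (left out, the last holds). Time passes only in rows, so rows that repeat a pose let the fingers close. It gives the time, the measured TCP pose, the force, the opening and the grip force at its end, in the units of the state.
- r.sense(): the state, without advancing time (a new reading comes with each control period).
- r.snapshot(name): name is "scene" or "side" or "wrist"; returns (picture, depth): 384x512x3 uint8, blue, green, red; 384x512 float32, mm along the optical axis (not along the pixel's ray), 0 where there is no reading.
- r.camera_params(name): a dict with "fx", "fy", "cx", "cy" (pixels), "dist_coeffs" ([k1, k2, p1, p2, k3] as OpenCV has them; the pictures are not rectified), "pose" (4x4, takes a point from camera to world coordinates); the wrist camera has in their place "tool_from_camera" (4x4, takes a point from camera to tool coordinates, whose origin is the TCP and whose axes are the flange's). Camera axes: x right, y down, z forward; pixel columns grow to the right and rows downward; lengths in mm; the calibration is good to about 2 mm. A picture is of the moment at which its call begins: read the wrist's pose just before it. camera_params takes no time and is no camera call.
- r.hand_in(): hands the job in; it is judged then, once.
The state is a dict: "time": time; "joint_pos": joint angles; "qd": joint speeds; "joint_efforts": joint torques, N m; "tool_pos": TCP position; "tcp_rot": TCP orientation; "ft_force": force on the tool from outside, world axes, zero at the start; "wrist_torque": the same for the moment, N m; "finger_gap": finger opening in mm; "grip_force": force on a finger pad.
Only numpy, scipy, OpenCV 4.12 (cv2) and the standard library are available. Lean on these libraries where they do the work, as an engineer would, in place of code of your own. Each camera call takes 0.05 s, during which the arm holds its last target. There are 200 camera calls.

### The job

Pick up the white battery stick and press it down between the two spring clips of the charging dock until both clips snap over its ends and it lies fully home and level on the bed, holding the white seat plunger down; then let go. Nobody noted the height at which the dock's head is set, so feel your way down and press gently: the clips need a firm push of about 12 N, and pushing with more than 25 N damages the dock. Leave the bottles standing where they are.

Things in the scene. Friction and masses are not known exactly. Their poses are not given: they have to be found in the camera images.
- battery_center (a point): Centre of the battery stick: white with a green band, 24 mm wide (x), 24 mm high, 100 mm long (y), 140 g more or less, lying loose on the worktop, underside 12 mm below this point. Grip it across the middle of its width. Each end is a round steel cap, 23 mm in diameter, chamfered over its last 7 mm down to 4 mm. Both ends are alike: either way round fits.
- battery: The same battery stick; origin at the middle of its underside, y along its length, z up.
- dock: Fixed grey foot of the charging dock, 85 x 150 x 12 mm (x, y, z); origin at the centre of its underside on the worktop. A locked post on its middle carries the black head exactly over this origin and in line with it: a hard level bed, 14 mm wide and 124 mm long (y), on which the battery lies along y. The bed's top is 52 to 92 mm above the worktop: which, is not known.
- seat (a joint): White seat plunger, 9 mm wide, in the middle of the bed: 0 = up, 4 mm proud of the bed; 0.004 m = flush. Spring 0.8 N/mm: the battery's weight alone does not press it home, the snapped clips do. Four flared cheeks, 12 mm high and 27 mm apart, guide the battery's sides 29 mm before and behind the plunger (along y); the 44 mm between them are free for fingers.
- clip_left (a joint): Steel leaf clip at the dock's +y end, its rolled nose (7 mm thick) reaching 23 mm above the bed. 0 rad = at rest, with 87 mm between the two noses; grows as it is spread outward: about 0.22 at the widest, about 0.08 when snapped over a seated battery. 1 N/mm at the nose.
- clip_right (a joint): The same clip at the dock's -y end. Pushing the battery down through both takes about 12 N; then the force drops, the noses close over the tops of its caps, and its underside meets the hard bed about 20 mm below where it first touched the noses.
- bottle_red_center (a point): Bystander: small white bottle with red cap, 45 mm wide, 88 mm tall; point half-way up.
- bottle_blue_center (a point): Bystander: white bottle with blue cap, 52 mm wide, 110 mm tall; point half-way up.
Mind the look-alikes: they are no part of the job. Leave any blue or orange look-alike of the battery alone.

How it is judged:
By the outcome, as a careful person would: the job done as asked, in the order asked, and still so for the second after the job is handed in, with the robot touching nothing.
It also fails if it takes over 43 s, if anything falls off the work surface, if the arm or the gripper's body presses on something with over 40 N, if the wrist force passes 120 N, or if a joint passes its speed limit or range.

## Working session

There is one attempt and no reset: what is moved stays moved. The work goes in short steps, Python scripts to look and compute and a tool call to move; the robot and the scene stay as the last step left them, time stands still between calls to the robot, and variables do not carry over. Pictures are saved under pics/ and viewed, at most 10 in all, crops included, and the job is handed in when it is done.

Besides the shell and the picture viewer there is one more tool, called after "Emit:" by a JSON object that holds its "api" and its "payload", one argument or row to a line. jog_arm: Moves the arm, as the interface text tells. Its arguments: {"type":"object","properties":{"rows":{"type":"array"},"grip":{"type":"number"},"force":{"type":"number"}},"required":["rows"]}

```bash
mkdir -p pics
cat > h.py <<'E'
import numpy as np,cv2
from bench import r
from scipy.spatial.transform import Rotation as R
def cam(n):
    p=r.camera_params(n);K=np.array([[p['fx'],0,p['cx']],[0,p['fy'],p['cy']],[0,0,1.]])
    if 'pose' in p: T=np.array(p['pose'])
    else:
        s=r.sense();T=np.eye(4);T[:3,:3]=R.from_euler('xyz',s['tcp_rot'],degrees=True).as_matrix();T[:3,3]=s['tool_pos'];T=T@np.array(p['tool_from_camera'])
    return K,np.array(p['dist_coeffs'],float),T
def snap(n,f):
    c=cam(n);im,d=r.snapshot(n);cv2.imwrite('pics/%s.png'%f,im);np.savez('pics/%s.npz'%f,im=im,d=d,K=c[0],D=c[1],T=c[2]);return im,d,c
def load(f):
    z=np.load('pics/%s.npz'%f);return z['im'],z['d'],(z['K'],z['D'],z['T'])
def plane(c,uv,z):
    K,D,T=c;u=cv2.undistortPoints(np.array(uv,float).reshape(-1,1,2),K,D).reshape(-1,2)
    d=np.c_[u,np.ones(len(u))]@T[:3,:3].T;o=T[:3,3];return o+d*((z-o[2])/d[:,2])[:,None]
def cloud(c,d):
    K,D,T=c;v,u=np.mgrid[:384,:512];q=cv2.undistortPoints(np.stack([u,v],-1).reshape(-1,1,2).astype(float),K,D).reshape(384,512,2)
    P=np.dstack([q*d[...,None],d]);return P@T[:3,:3].T+T[:3,3]
E
python3 - <<'E'
from h import *
print(r.sense())
for n in('scene','side','wrist'):
    im,d,c=snap(n,n+'0');print(n,c[2][:3,3].round(),c[2][:3,2].round(2))
a=[cv2.imread('pics/%s0.png'%n) for n in('scene','side')]
E
```

```text
{'time': 0.0, 'joint_pos': array([-4.89294199e+00,  7.51669784e+00,  8.53284164e+01, -6.34756273e-04,
        8.72622634e+01, -4.89279210e+00]), 'qd': array([-0.0927408 , -0.04671214,  0.0608632 , -0.0792809 , -0.00905259,
        0.06432582]), 'joint_efforts': array([-1.90700346e-03, -5.69404185e+01, -5.00557995e+01, -2.19391650e-04,
        1.44415747e-02,  7.24149572e-05]), 'tool_pos': array([5.99450651e+02, 6.65496081e-02, 2.30236137e+02]), 'tcp_rot': array([-1.79892960e+02, -8.52673586e-03,  8.99998731e+01]), 'ft_force': array([ 0.1297332 , -0.66464721, -0.57934257]), 'wrist_torque': array([ 0.04073562, -0.00354308,  0.00690064]), 'grip_force': 0.0, 'finger_gap': 85.50126457003805}
scene [ -61. -476.  478.] [ 0.75  0.48 -0.46]
side [219. 713. 406.] [ 0.4  -0.84 -0.36]
wrist [600.  75. 373.] [-0.   -0.29 -0.96]
```

View pics/scene0.png

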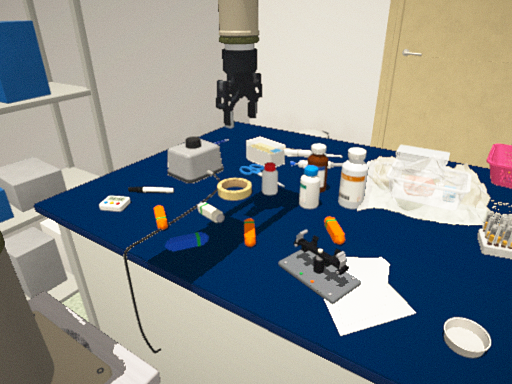

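View pics/side0.png

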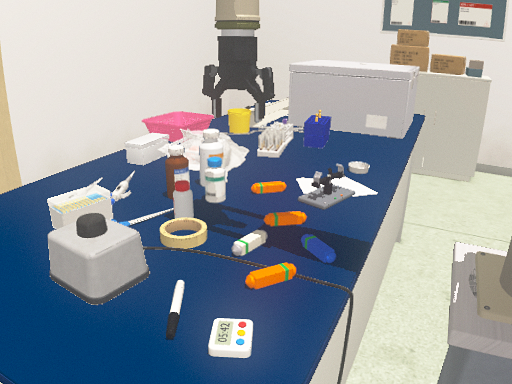

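View pics/wrist0.png

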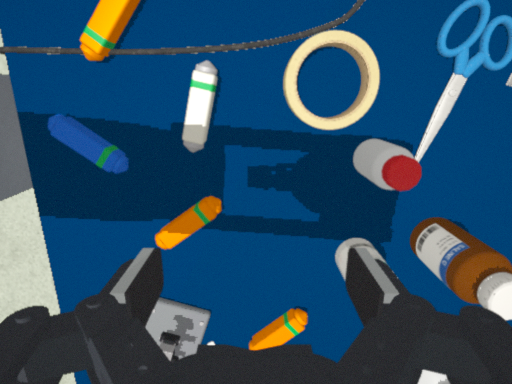

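The wrist view shows the white battery at about (200,105), clear of its neighbours, and the dock at about (180,325). In the scene view the dock is at (318,268) and in the side view at (328,190). The red bottle stands at (268,180) in the scene view and the blue at (310,188).

Run:
```python
from h import *
im,d,c=load('wrist0');P=cloud(c,d)
hsv=cv2.cvtColor(im,cv2.COLOR_BGR2HSV)
roi=np.zeros((384,512),np.uint8);roi[50:160,170:230]=1
m=((roi>0)&~((hsv[...,0]>95)&(hsv[...,0]<135)&(hsv[...,1]>110)))&(hsv[...,2]>60)
n,l,st,_=cv2.connectedComponentsWithStats(m.astype(np.uint8));k=1+st[1:,4].argmax();m=l==k
vu=np.argwhere(m);print(st[k])
g=plane(c,vu[:,::-1],14)[:,:2];rc=cv2.minAreaRect(g.astype(np.float32));print('batt plane14',rc)
q=P[m];q=q[np.isfinite(q).all(1)];print('cloud z pct',np.percentile(q[:,2],[5,50,95]),q.mean(0))
rc=cv2.minAreaRect(q[q[:,2]>8][:,:2].astype(np.float32));print(rc,cv2.boxPoints(rc))
# gap of fingers? table check
print('table',P[200,120],P[30,250])
for nme,(u0,u1,v0,v1) in (('scene',(270,370,225,300)),('side',(290,365,165,210))):
    im,d,c=load(nme+'0');P=cloud(c,d)[v0:v1,u0:u1].reshape(-1,3);d0=d[v0:v1,u0:u1].ravel();P=P[d0>0]
    w=im[v0:v1,u0:u1].reshape(-1,3)[d0>0].astype(int)
    gray=(np.ptp(w,axis=1)<40)
    f=P[(P[:,2]>8)&(P[:,2]<16)&gray];h=P[P[:,2]>25]
    for t,a in(('foot',f),('head',h)):
        print(nme,t,len(a),a.mean(0).round(1),np.percentile(a,[2,98],axis=0).round(1).tolist(),cv2.minAreaRect(a[:,:2].astype(np.float32)))
    print(np.histogram(h[:,2],bins=np.arange(25,130,5)))
    b=cv2.resize(im[v0-10:v1+10,u0-10:u1+10],None,fx=5 if nme=='scene' else 6,fy=5 if nme=='scene' else 6,interpolation=cv2.INTER_CUBIC);cv2.imwrite('pics/crop_%s.png'%nme,b)
```

```text
[ 182   60   36   93 2230]
batt plane14 ((537.739501953125, 62.722816467285156), (100.66812133789062, 28.855976104736328), 76.97796630859375)
cloud z pct [2.37764585e-02 2.30905886e+01 2.47361983e+01] [539.38904993  64.61481626  21.38173176]
((542.5046997070312, 66.3873291015625), (94.77867126464844, 65.72584533691406), 43.16812515258789) [[485.4584    57.93487 ]
 [530.42426    9.997768]
 [599.551     74.83978 ]
 [554.58514  122.776886]]
table [ 4.30740089e+02 -4.94753732e+01  1.48242398e-01] [594.12895021 143.13685924  -0.89562814]
scene foot 1792 [ 463.  -276.8   12.2] [[419.7, -344.1, 8.9], [513.8, -198.1, 14.0]] ((473.3211364746094, -269.6307067871094), (150.45181274414062, 86.73184204101562), 72.83619689941406)
scene head 931 [ 474.7 -274.7   58.1] [[446.4, -328.0, 25.4], [615.2, -213.3, 82.4]] ((521.6481323242188, -247.32383728027344), (205.82037353515625, 105.7240219116211), 24.680837631225586)
(array([ 60,  21,  19,  32,  33,  89, 288, 170,  70,  65,  31,  53,   0,
         0,   0,   0,   0,   0,   0,   0]), array([ 25,  30,  35,  40,  45,  50,  55,  60,  65,  70,  75,  80,  85,
        90,  95, 100, 105, 110, 115, 120, 125]))
side foot 695 [ 470.6 -273.5   12.3] [[420.0, -524.4, 8.4], [525.5, -192.0, 14.6]] ((455.15887451171875, -378.990234375), (382.4810791015625, 102.31082153320312), 80.63703918457031)
side head 410 [ 474.4 -258.7   58.4] [[447.3, -322.5, 27.3], [500.0, -208.2, 81.2]] ((472.6584777832031, -265.462890625), (122.64508819580078, 39.63242721557617), 76.59122467041016)
(array([18, 14, 15, 15, 18, 42, 96, 78, 41, 27, 27, 19,  0,  0,  0,  0,  0,
        0,  0,  0]), array([ 25,  30,  35,  40,  45,  50,  55,  60,  65,  70,  75,  80,  85,
        90,  95, 100, 105, 110, 115, 120, 125]))
```

View pics/crop_scene.png

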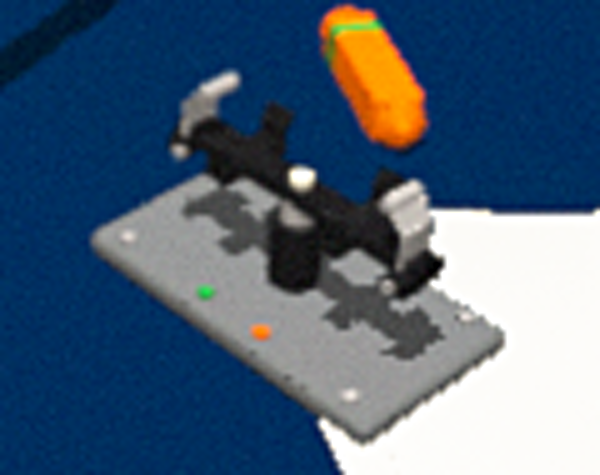

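The crop shows the dock foot with its black head, two steel clips, four cheeks and the white plunger. The foot fits 150 x 87 mm, centred at about (473,-270) with its y axis at about 73°, and the nose tops are at z≈82. I'll move above the battery next.

Emit:
{"api": "jog_arm", "payload": {
  "rows": [
    [[20, -20, 20], [0, 0, 0.08]],
    [[42, -42, 50], [0, 0, 0.16]],
    [[63, -62, 80], [0, 0, 0.227]],
    [[63, -62, 80], [0, 0, 0.227]],
    [[63, -62, 80], [0, 0, 0.227]]
  ],
  "grip": 55,
  "force": 70
}}

```text
time: 0.65
tool_pos: [536.9, 63.4, 150.2]
tcp_rot: [-179.9, 0.0, 77.1]
ft_force: [0.7, -0.9, 1.0]
finger_gap: 55.2
grip_force: 0.0
```

Run:
```python
from h import *
im,d,c=snap('wrist','w1');s=r.sense();print(s['time'],s['tool_pos'],s['tcp_rot'],s['finger_gap'],s['ft_force'])
hsv=cv2.cvtColor(im,cv2.COLOR_BGR2HSV)
m=~((hsv[...,0]>95)&(hsv[...,0]<135)&(hsv[...,1]>110))&(hsv[...,2]>60)
P=cloud(c,d);m&=(P[...,2]>5)&(P[...,2]<32)&(abs(P[...,0]-538)<60)&(abs(P[...,1]-63)<75)&~((hsv[...,0]<25)&(hsv[...,1]>120))
n,l,st,_=cv2.connectedComponentsWithStats(m.astype(np.uint8));k=1+st[1:,4].argmax();m=l==k;print(st[k])
q=P[m];print(np.percentile(q[:,2],[5,50,95]));t=q[q[:,2]>10]
print(cv2.minAreaRect(t[:,:2].astype(np.float32)));
im[m]=im[m]//2+np.array([0,0,127],np.uint8);cv2.imwrite('pics/w1m.png',im)
```

```text
0.7 [538.45821805  62.94496287 151.8156759 ] [1.79956732e+02 2.72239676e-03 7.70653868e+01] 54.964845717517846 [ 0.64327469  0.03536157 -0.33424227]
[ 243  126   28  106 2629]
[17.7809534  23.34056579 24.63257836]
((538.5725708007812, 63.111549377441406), (99.30562591552734, 23.969566345214844), 77.687255859375)
```

View pics/w1m.png

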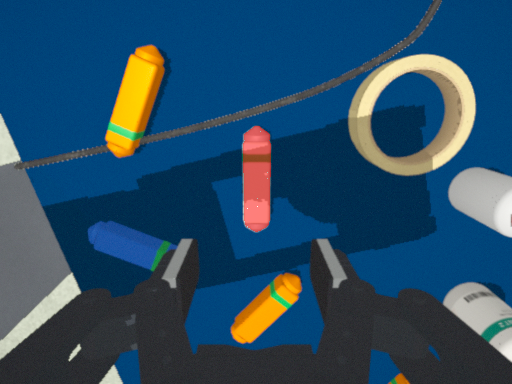

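The battery (masked red) is centred at (256,180) in the wrist view. It measures 99×24 mm at (538.6, 63.1), directly under the tool, and the path down is clear.

Emit:
{"api": "jog_arm", "payload": {
  "rows": [
    [[0, 0, 45], [0, 0, 0]],
    [[0, 0, 85], [0, 0, 0]],
    [[0, 0, 115], [0, 0, 0]],
    [[0, 0, 135], [0, 0, 0]],
    [[0, 0, 145], [0, 0, 0]],
    [[0, 0, 145], [0, 0, 0]],
    [[0, 0, 145], [0, 0, 0]]
  ]
}}

```text
time: 1.4
tool_pos: [539.8, 62.7, 8.0]
tcp_rot: [179.9, -0.0, 77.0]
ft_force: [0.0, -0.3, 0.4]
finger_gap: 55.4
grip_force: 0.0
```

Emit:
{"api": "jog_arm", "payload": {
  "rows": [
    [[0, 0, 0], [0, 0, 0]],
    [[0, 0, 0], [0, 0, 0]],
    [[0, 0, 0], [0, 0, 0]],
    [[0, 0, 0], [0, 0, 0]],
    [[0, 0, 0], [0, 0, 0]],
    [[0, 0, 0], [0, 0, 0]]
  ],
  "grip": 15,
  "force": 80
}}

```text
time: 2.0
tool_pos: [539.5, 63.1, 8.1]
tcp_rot: [179.8, -0.0, 77.0]
ft_force: [-0.6, 0.4, 6.6]
finger_gap: 21.9
grip_force: 80.5
```

Emit:
{"api": "jog_arm", "payload": {
  "rows": [
    [[0, 0, -10], [0, 0, 0]],
    [[0, 0, -30], [0, 0, 0]],
    [[0, 0, -70], [0, 0, 0]],
    [[0, 0, -110], [0, 0, 0]],
    [[0, 0, -145], [0, 0, 0]],
    [[0, 0, -145], [0, 0, 0]],
    [[0, 0, -145], [0, 0, 0]]
  ]
}}

```text
time: 2.7
tool_pos: [538.8, 63.1, 152.9]
tcp_rot: [179.8, -0.0, 77.0]
ft_force: [-0.7, 0.5, -1.6]
finger_gap: 22.2
grip_force: 79.6
```

Run:
```python
from h import *
im,d,c=snap('side','s1');s=r.sense();print(s)
im2,d2,c2=snap('wrist','w2')
print(cam('side')[2])
p=cv2.projectPoints(np.array([s['tool_pos']]),cv2.Rodrigues(c[2][:3,:3].T)[0],-c[2][:3,:3].T@c[2][:3,3],c[0],c[1])[0].ravel();print(p)
u,v=p.astype(int);a=cv2.resize(im[max(0,v-60):v+60,max(0,u-65):u+65],(400,369));b=im2
cv2.imwrite('pics/cmb.png',np.hstack([a,cv2.resize(b,(400,369))]))
```

```text
{'time': 2.75, 'joint_pos': array([1.26073268e+00, 1.41575492e+00, 1.00135436e+02, 1.99676558e-03,
       7.84644202e+01, 1.42641697e+01]), 'qd': array([-0.00204021,  1.48330618,  1.61953023,  0.00367552, -0.11206925,
        0.04935202]), 'joint_efforts': array([ 1.08086067e-04, -5.24422431e+01, -5.11135662e+01,  5.31131300e-04,
       -4.75499430e-02, -4.81900497e-04]), 'tool_pos': array([537.61930091,  63.05650733, 151.12029629]), 'tcp_rot': array([-1.79984388e+02,  1.95041453e-03,  7.69961637e+01]), 'ft_force': array([-0.47573525, -0.50570168, -1.89069575]), 'wrist_torque': array([ 0.003621  , -0.03318949,  0.05508863]), 'grip_force': 79.57300186157227, 'finger_gap': 22.135005255364078}
[[-9.00043088e-01 -1.68815493e-01  4.01775771e-01  2.18508036e+02]
 [-4.35634582e-01  3.23045764e-01 -8.40157095e-01  7.12790450e+02]
 [ 1.20395732e-02 -9.31205006e-01 -3.64296974e-01  4.05579423e+02]
 [ 0.00000000e+00  0.00000000e+00  0.00000000e+00  1.00000000e+00]]
[250.11825141 176.59800571]
```

View pics/cmb.png

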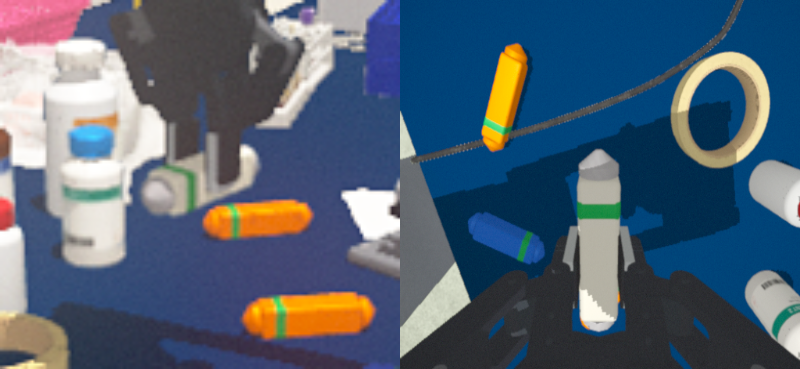

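The battery is held level and centred. I'll move beyond the dock's −y side so the wrist camera can see it unobstructed.

Emit:
{"api": "jog_arm", "payload": {
  "rows": [
    [[-15, 0, -20], [0, 0, 0]],
    [[-50, 0, -40], [0, 0, 0]],
    [[-95, 0, -49], [0, 0, 0]],
    [[-142, 1, -49], [0, 0, 0.01]],
    [[-190, 2, -49], [0, 0, 0.02]],
    [[-238, 2, -49], [0, 0, 0.03]],
    [[-286, 3, -49], [0, 0, 0.04]],
    [[-334, 4, -49], [0, 0, 0.05]],
    [[-382, 4, -49], [0, 0, 0.06]],
    [[-415, 4, -49], [0, 0, 0.073]]
  ]
}}

```text
time: 3.8
tool_pos: [446.4, -344.3, 198.0]
tcp_rot: [-179.8, -0.1, 72.7]
ft_force: [-0.2, 0.4, -1.1]
finger_gap: 21.9
grip_force: 79.4
```

Emit:
{"api": "jog_arm", "payload": {
  "rows": [
    [[-15, 0, 0], [0, 0, 0]],
    [[-24, 0, 0], [0, 0, 0]],
    [[-24, 0, 0], [0, 0, 0]],
    [[-24, 0, 0], [0, 0, 0]],
    [[-24, 0, 0], [0, 0, 0]]
  ]
}}

```text
time: 4.3
tool_pos: [442.0, -363.8, 200.2]
tcp_rot: [-180.0, -0.0, 72.9]
ft_force: [0.6, -0.3, -1.5]
finger_gap: 22.3
grip_force: 79.4
```

Run:
```python
from h import *
im,d,c=snap('wrist','w3');s=r.sense();print(s['time'],s['tool_pos'],s['tcp_rot'],s['finger_gap'],s['ft_force'])
P=cloud(c,d);w=im.astype(int)
near=(abs(P[...,0]-473)<110)&(abs(P[...,1]+270)<110)&(d>0)
f=near&(P[...,2]>8)&(P[...,2]<16)&(np.ptp(w,axis=2)<40);f=cv2.morphologyEx(f.astype(np.uint8),cv2.MORPH_OPEN,np.ones((3,3)))>0
rc=cv2.minAreaRect(P[f][:,:2].astype(np.float32));print('foot',f.sum(),rc)
h=near&(P[...,2]>30)&(P[...,2]<110);a=P[h];print('head',cv2.minAreaRect(a[:,:2].astype(np.float32)),np.percentile(a[:,2],[1,50,99]))
print(np.histogram(a[:,2],bins=np.arange(30,112,3)))
# head in dock frame (using foot centre)
th=np.deg2rad(rc[2] if rc[1][0]>rc[1][1] else rc[2]+90);ey=np.array([np.cos(th),np.sin(th)]);ex=np.array([ey[1],-ey[0]])
L=(a[:,:2]-rc[0]);X=L@ex;Y=L@ey;print(th*57.2958)
for y0 in range(-80,80,8):
    k=(Y>=y0)&(Y<y0+8)
    if k.sum()>5: print(y0,k.sum(),'x',np.percentile(X[k],[2,98]).round(1),'z',np.percentile(a[k,2],[5,50,98]).round(1))
cv2.imwrite('pics/w3v.png',im)
# held battery, tool frame
s3=R.from_euler('xyz',s['tcp_rot'],degrees=True).as_matrix();Q=(P-s['tool_pos'])@s3
b=(d>0)&(d<210)&(abs(Q[...,1])<20)&(abs(Q[...,0])<70)&(Q[...,2]>-25)&(Q[...,2]<15);b[:, :150]=0
q=Q[b];print('held',b.sum(),cv2.minAreaRect(q[:,:2].astype(np.float32)),np.percentile(q[:,0],[0.5,99.5]),np.percentile(q[:,2],[2,50,98]))
```

```text
4.35 [ 442.02769768 -363.92569575  200.3514594 ] [ 1.79995139e+02 -1.41128914e-02  7.29120065e+01] 21.906575209190574 [-0.42841511 -0.02911202 -1.25387669]
foot 8323 ((472.7025146484375, -275.8407897949219), (135.98776245117188, 84.60961151123047), 72.60611724853516)
head ((473.38177490234375, -275.7535095214844), (111.11470794677734, 40.25523376464844), 72.11724853515625) [38.43222402 58.99221947 82.3847085 ]
(array([   0,    6,   51,   60,   57,    0,    8,   52,   98, 2313,  167,
        110,  185,  305,   68,   49,   78,  133,    0,    0,    0,    0,
          0,    0,    0,    0,    0]), array([ 30,  33,  36,  39,  42,  45,  48,  51,  54,  57,  60,  63,  66,
        69,  72,  75,  78,  81,  84,  87,  90,  93,  96,  99, 102, 105,
       108, 111]))
72.606143209881
-56 182 x [-12.2  11.9] z [52.6 58.4 73. ]
-48 204 x [-11.9  11.8] z [51.9 77.5 82.9]
-40 216 x [-8.3  7.7] z [57.9 60.2 83.2]
-32 310 x [-18.8  19.6] z [57.5 59.  71.4]
-24 474 x [-19.3  19.5] z [57.5 59.2 71.6]
-16 165 x [-6.5  7.2] z [57.5 58.6 60. ]
-8 169 x [-6.5  7.1] z [56.9 58.6 60.1]
0 292 x [-9.4 18.7] z [37.7 58.2 63.6]
8 210 x [-8.5 15.9] z [38.6 58.7 63. ]
16 184 x [-5.8  7.5] z [57.8 59.  60.2]
24 355 x [-17.6  19.2] z [56.2 59.  71.4]
32 552 x [-18.9  19.3] z [57.8 59.4 71.6]
40 241 x [-17.3  16.9] z [57.4 58.9 71.1]
48 186 x [-5.9  7. ] z [57.4 58.7 79.5]
held 9892 ((2.433765411376953, -0.8932304382324219), (93.64970397949219, 39.28874969482422), 11.9534330368042) [-42.4892587   48.69988646] [-21.70180608 -15.22924801  -5.81544571]
```

View pics/w3v.png

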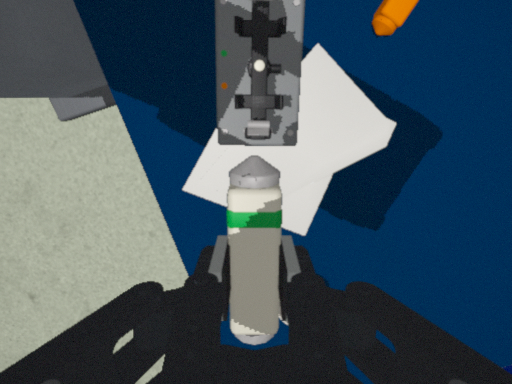

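The wrist view shows the dock head at upper centre, with the plunger at (260,65), cheeks at about rows 27 and 102, and the near clip at (258,128). The bed is at z≈59. Next I'll get the dock centre from the plunger and cheeks.

Run:
```python
from h import *
im,d,c=load('w3');P=cloud(c,d);th=np.deg2rad(72.6);ey=np.array([np.cos(th),np.sin(th)]);ex=np.array([ey[1],-ey[0]])
g=im.min(2)[50:80,245:275];n,l,st,ce=cv2.connectedComponentsWithStats((g>150).astype(np.uint8))
k=1+st[1:,4].argmax();uv=ce[k]+[245,50];pl=plane(c,[uv],62.7)[0];print('plunger px',uv,st[k],pl)
o=pl[:2];L=P[...,:2]-o;X=L@ex;Y=L@ey;near=(abs(X)<30)&(abs(Y)<75)&(d>0)
for nm,s in(('+',1),('-',-1)):
    k=near&(P[...,2]>66)&(P[...,2]<75)&(abs(Y*s-29)<12)&(abs(X)<24)
    for q in(1,-1):
        kk=k&(X*q>0);print('cheek',nm,q,kk.sum(),'X',np.percentile(X[kk],[2,50,98]).round(1),'Y',np.percentile(Y[kk],[2,50,98]).round(1))
b=near&(abs(P[...,2]-59)<1.5)&(abs(X)<10)
A=np.c_[Y[b]];
for y0 in(-50,-15,10,20,45):
    k=b&(abs(Y-y0)<6); print(y0,k.sum(),np.percentile(X[k],[3,97]).round(1),P[k][:,2].mean().round(1) if k.any() else '')
k=near&(P[...,2]>80);print('nose Y',np.percentile(Y[k],[1,99]),'X',np.percentile(X[k],[2,98]))
# scene view check of plunger
im,d,c=load('scene0');R_,t=cv2.Rodrigues(c[2][:3,:3].T)[0],-c[2][:3,:3].T@c[2][:3,3]
print('proj',cv2.projectPoints(np.array([[*o,62.7]]),R_,t,c[0],c[1])[0].ravel())
g=im.min(2)[240:260,305:330];n,l,st,ce=cv2.connectedComponentsWithStats((g>150).astype(np.uint8));print(ce[1:]+[305,240],st[1:,4])
# held battery: outline of the far cap, tool frame
```

```text
plunger px [258.89473684  65.        ] [ 9 10 11 11 95] [ 474.67014059 -269.67824038   62.7       ]
cheek + 1 133 X [14.6 17.5 20.1] Y [22.7 28.4 34.3]
cheek + -1 131 X [-19.1 -16.7 -13.7] Y [23.2 28.9 34.6]
cheek - 1 104 X [14.8 17.7 20.4] Y [-34.2 -28.5 -22.9]
cheek - -1 107 X [-19.7 -17.2 -14. ] Y [-34.4 -28.7 -23.1]
-50 12 [-6.1  6.5] 58.4
-15 228 [-5.9  7.1] 58.7
10 254 [-5.8  7.1] 58.9
20 294 [-8.3  8.1] 58.9
45 213 [-5.7  6.8] 58.8
nose Y [-74.73408225 -44.84739835] X [-14.2694961    8.01843785]
proj [319.87644631 249.81389217]
[[319.86666667 250.06666667]
 [310.89473684 254.31578947]
 [318.5        258.5       ]] [15 19  2]
```

Run:
```python
from h import *
im,d,c=load('w3');w=im.astype(int)
T=np.eye(4);T[:3,:3]=R.from_euler('xyz',[180,0,72.8],degrees=True).as_matrix();T[:3,3]=[441.4,-365.1,200.3]
for row in(195,200,205,225,230):
    m=np.where((im[row,190:320].max(-1)>70)&((np.ptp(w[row,190:320],axis=1)<60)|(w[row,190:320,1]>w[row,190:320,0]+30)))[0]+190
    m=m[(d[row,m]<230)&(d[row,m]>0)]
    u0,u1=m.min()-.5,m.max()+.5
    for z in(206,):
        p=plane(c,[[u0,row],[u1,row]],z); q=(p-T[:3,3])@T[:3,:3]
        print(row,u0,u1,q.round(1).tolist(),'mid y',q[:,1].mean().round(2),'w',np.ptp(q[:,1]).round(1))
# finger pad symmetry: tip of cap
P=cloud(c,d);Q=(P-T[:3,3])@T[:3,:3];b=(d>0)&(d<215)&(abs(Q[...,1])<11)&(Q[...,0]>0)&(Q[...,0]<70)
print('tip',np.percentile(Q[b][:,0],[99,99.9]),'top z',np.percentile(Q[b&(Q[...,0]<35)][:,2],[2,10,50]))
```

```text
195 226.5 282.5 [[33.1, -12.7, -5.7], [33.1, 12.8, -5.7]] mid y 0.08 w 25.5
200 226.5 282.5 [[30.7, -12.7, -5.7], [30.7, 12.9, -5.7]] mid y 0.08 w 25.6
205 227.5 281.5 [[28.2, -12.3, -5.7], [28.3, 12.5, -5.7]] mid y 0.09 w 24.8
225 227.5 281.5 [[18.3, -12.5, -5.7], [18.4, 12.8, -5.7]] mid y 0.13 w 25.3
230 227.5 281.5 [[15.7, -12.6, -5.7], [15.8, 12.9, -5.7]] mid y 0.14 w 25.5
tip [49.18036358 51.02001287] top z [-91.55714007 -85.00032543 -72.29308953]
```

Emit:
{"api": "jog_arm", "payload": {
  "rows": [
    [[30, 1, 0], [0, 0, 0]],
    [[65, 3, 10], [0, 0, 0]],
    [[90, 4, 30], [0, 0, 0]],
    [[101, 4, 55], [0, 0, 0]],
    [[101, 4, 78], [0, 0, 0]],
    [[101, 4, 90], [0, 0, 0]],
    [[101, 4, 90], [0, 0, 0]],
    [[101, 4, 90], [0, 0, 0]],
    [[101, 4, 90], [0, 0, 0]]
  ]
}}

```text
time: 5.25
tool_pos: [476.0, -270.7, 112.0]
tcp_rot: [179.9, 0.0, 72.8]
ft_force: [-0.2, 0.1, -1.2]
finger_gap: 22.4
grip_force: 79.4
```

Run:
```python
from h import *
im,d,c=snap('scene','sc2');im2,_,c2=snap('side','sd2');S=[r.sense() for _ in range(1)];print(S[0]['tool_pos'],S[0]['ft_force'],S[0]['tcp_rot'])
cv2.imwrite('pics/c2.png',np.hstack([cv2.resize(im[190:310,260:390],(400,370),interpolation=2),cv2.resize(im2[110:220,270:389],(400,370),interpolation=2)]))
```

```text
[ 475.83791372 -270.68278902  111.8060868 ] [ 0.68256637 -0.49171961 -1.34707689] [1.79867245e+02 4.45393703e-02 7.27877939e+01]
```

View pics/c2.png

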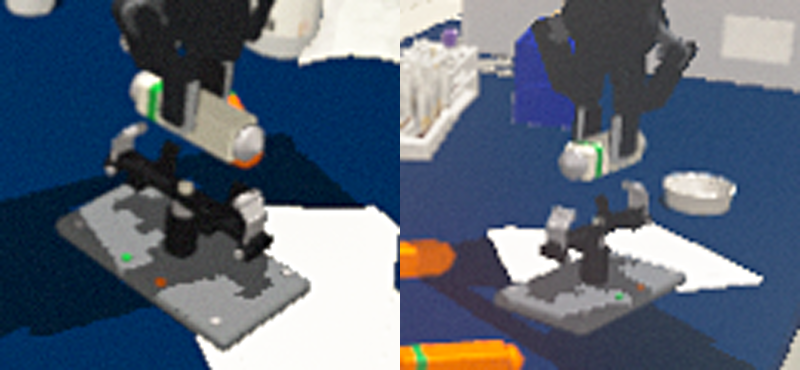

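Both views show the battery in line over the dock, between the clips. Now I'll descend to just above the noses and feel the way down.

Emit:
{"api": "jog_arm", "payload": {
  "rows": [
    [[0, 0, 8], [0, 0, 0]],
    [[0, 0, 15], [0, 0, 0]],
    [[0, 0, 20], [0, 0, 0]],
    [[0, 0, 22], [0, 0, 0]],
    [[0, 0, 22], [0, 0, 0]]
  ]
}}

```text
time: 5.85
tool_pos: [474.7, -269.5, 87.6]
tcp_rot: [-179.9, -0.0, 72.8]
ft_force: [-0.1, 0.6, -1.8]
finger_gap: 21.7
grip_force: 79.5
```

Emit:
{"api": "jog_arm", "payload": {
  "rows": [
    [[0, 0, 1], [0, 0, 0]],
    [[0, 0, 2], [0, 0, 0]],
    [[0, 0, 3], [0, 0, 0]],
    [[0, 0, 4], [0, 0, 0]],
    [[0, 0, 5], [0, 0, 0]],
    [[0, 0, 5], [0, 0, 0]]
  ]
}}

```text
time: 6.45
tool_pos: [476.1, -270.4, 84.6]
tcp_rot: [179.9, 0.0, 72.8]
ft_force: [-0.0, 2.3, 5.1]
finger_gap: 22.2
grip_force: 80.5
```

Emit:
{"api": "jog_arm", "payload": {
  "rows": [
    [[0, 0, 0.7], [0, 0, 0]],
    [[0, 0, 1.4], [0, 0, 0]],
    [[0, 0, 2], [0, 0, 0]],
    [[0, 0, 2], [0, 0, 0]]
  ]
}}

```text
time: 6.85
tool_pos: [476.6, -270.7, 83.4]
tcp_rot: [179.8, 0.1, 72.8]
ft_force: [-1.1, 3.0, 9.2]
finger_gap: 21.9
grip_force: 81.0
```

Emit:
{"api": "jog_arm", "payload": {
  "rows": [
    [[0.5, 0, 0.5], [0, 0, 0]],
    [[0.5, 0, 1], [0, 0, 0]],
    [[0.5, 0, 1], [0, 0, 0]]
  ]
}}

```text
time: 7.15
tool_pos: [476.9, -270.6, 82.8]
tcp_rot: [179.8, 0.1, 72.8]
ft_force: [-0.9, 1.5, 11.9]
finger_gap: 21.6
grip_force: 81.2
```

Emit:
{"api": "jog_arm", "payload": {
  "rows": [
    [[0.5, 0, 0.5], [0, 0, 0]],
    [[0.5, 0, 1], [0, 0, 0]],
    [[0.5, 0, 1], [0, 0, 0]]
  ]
}}

```text
time: 7.45
tool_pos: [477.3, -270.4, 82.1]
tcp_rot: [179.7, 0.1, 72.8]
ft_force: [-1.0, 1.3, 12.6]
finger_gap: 21.9
grip_force: 81.4
```

Emit:
{"api": "jog_arm", "payload": {
  "rows": [
    [[0, 0, 0.5], [0, 0, 0]],
    [[0, 0, 1], [0, 0, 0]],
    [[0, 0, 1], [0, 0, 0]]
  ]
}}

```text
time: 7.75
tool_pos: [477.5, -270.6, 81.5]
tcp_rot: [179.7, 0.1, 72.8]
ft_force: [-1.0, 0.6, 13.8]
finger_gap: 21.9
grip_force: 81.6
```

Emit:
{"api": "jog_arm", "payload": {
  "rows": [
    [[0, -1, 0.5], [0, 0, 0]],
    [[0, -1.7, 1], [0, 0, 0]],
    [[0, -1.7, 1.5], [0, 0, 0]],
    [[0, -1.7, 1.5], [0, 0, 0]]
  ]
}}

```text
time: 8.15
tool_pos: [476.8, -270.5, 80.6]
tcp_rot: [179.5, 0.1, 72.8]
ft_force: [2.0, -0.1, 15.8]
finger_gap: 21.9
grip_force: 81.6
```

Emit:
{"api": "jog_arm", "payload": {
  "rows": [
    [[0, 0, 0.5], [0, 0, 0]],
    [[0, 0, 1], [0, 0, 0]],
    [[0, 0, 1.5], [0, 0, 0]],
    [[0, 0, 1.5], [0, 0, 0]]
  ]
}}

```text
time: 8.55
tool_pos: [475.2, -269.4, 76.9]
tcp_rot: [179.8, 0.1, 72.8]
ft_force: [2.1, -0.8, 4.6]
finger_gap: 21.9
grip_force: 80.2
```

Emit:
{"api": "jog_arm", "payload": {
  "rows": [
    [[0, 0.8, 0.5], [0, 0, 0]],
    [[0, 1.2, 1], [0, 0, 0]],
    [[0, 1.2, 2], [0, 0, 0]],
    [[0, 1.2, 3], [0, 0, 0]],
    [[0, 1.2, 3], [0, 0, 0]]
  ]
}}

```text
time: 9.05
tool_pos: [474.2, -268.4, 71.1]
tcp_rot: [-179.9, -0.0, 72.8]
ft_force: [2.7, -1.9, -6.7]
finger_gap: 22.1
grip_force: 79.0
```

Emit:
{"api": "jog_arm", "payload": {
  "rows": [
    [[0, 0, 0.7], [0, 0, 0]],
    [[0, 0, 1.4], [0, 0, 0]],
    [[0, 0, 2], [0, 0, 0]],
    [[0, 0, 2], [0, 0, 0]]
  ]
}}

```text
time: 9.45
tool_pos: [474.4, -268.5, 69.8]
tcp_rot: [-179.9, -0.0, 72.8]
ft_force: [-0.9, -0.1, -4.9]
finger_gap: 22.0
grip_force: 79.2
```

Emit:
{"api": "jog_arm", "payload": {
  "rows": [
    [[0, 0, 0.7], [0, 0, 0]],
    [[0, 0, 1.4], [0, 0, 0]],
    [[0, 0, 2], [0, 0, 0]],
    [[0, 0, 2], [0, 0, 0]]
  ]
}}

```text
time: 9.85
tool_pos: [474.9, -268.7, 68.3]
tcp_rot: [180.0, -0.0, 72.8]
ft_force: [-1.2, 1.0, -2.1]
finger_gap: 22.2
grip_force: 79.4
```

The force went negative, so the clips have snapped over and are pulling the battery down. I'll continue gently to the bed.

Emit:
{"api": "jog_arm", "payload": {
  "rows": [
    [[0, 0, 0.5], [0, 0, 0]],
    [[0, 0, 1], [0, 0, 0]],
    [[0, 0, 1.5], [0, 0, 0]],
    [[0, 0, 1.5], [0, 0, 0]]
  ]
}}

```text
time: 10.25
tool_pos: [475.0, -268.8, 67.3]
tcp_rot: [180.0, 0.0, 72.8]
ft_force: [-4.0, 1.6, 3.6]
finger_gap: 21.7
grip_force: 80.2
```

Emit:
{"api": "jog_arm", "payload": {
  "rows": [
    [[0, 0, 0.5], [0, 0, 0]],
    [[0, 0, 1], [0, 0, 0]],
    [[0, 0, 1], [0, 0, 0]]
  ]
}}

```text
time: 10.55
tool_pos: [475.1, -268.8, 67.3]
tcp_rot: [180.0, 0.0, 72.8]
ft_force: [-7.8, 2.9, 14.1]
finger_gap: 22.2
grip_force: 81.5
```

Emit:
{"api": "jog_arm", "payload": {
  "rows": [
    [[0, 0, 0.5], [0, 0, 0]],
    [[0, 0, 1], [0, 0, 0]],
    [[0, 0, 1], [0, 0, 0]]
  ]
}}

```text
time: 10.85
tool_pos: [475.1, -268.9, 67.2]
tcp_rot: [180.0, 0.0, 72.8]
ft_force: [-12.1, 7.4, 22.9]
finger_gap: 21.8
grip_force: 82.7
```

It has met the hard bed. I'll relieve the push, open, and look.

Emit:
{"api": "jog_arm", "payload": {
  "rows": [
    [[0, 0.5, -1.5], [0, 0, 0]],
    [[0, 0.5, -2], [0, 0, 0]],
    [[0, 0.5, -2], [0, 0, 0]]
  ]
}}

```text
time: 11.15
tool_pos: [475.1, -268.8, 67.3]
tcp_rot: [-180.0, 0.0, 72.8]
ft_force: [-6.0, 2.4, 6.6]
finger_gap: 21.9
grip_force: 80.5
```

Emit:
{"api": "jog_arm", "payload": {
  "rows": [
    [[0, 0, 0], [0, 0, 0]],
    [[0, 0, 0], [0, 0, 0]],
    [[0, 0, 0], [0, 0, 0]],
    [[0, 0, 0], [0, 0, 0]],
    [[0, 0, 0], [0, 0, 0]]
  ],
  "grip": 50
}}

```text
time: 11.65
tool_pos: [475.5, -268.9, 66.8]
tcp_rot: [180.0, -0.0, 72.8]
ft_force: [-0.6, -0.2, 0.5]
finger_gap: 49.9
grip_force: 0.0
```

Emit:
{"api": "jog_arm", "payload": {
  "rows": [
    [[0, 0, -10], [0, 0, 0]],
    [[0, 0, -40], [0, 0, 0]],
    [[0, 0, -80], [0, 0, 0]],
    [[0, 0, -110], [0, 0, 0]],
    [[0, 0, -120], [0, 0, 0]],
    [[0, 0, -120], [0, 0, 0]],
    [[0, 0, -120], [0, 0, 0]]
  ]
}}

```text
time: 12.35
tool_pos: [474.9, -268.6, 185.7]
tcp_rot: [-179.9, -0.0, 72.8]
ft_force: [-0.9, -0.3, -0.4]
finger_gap: 50.0
grip_force: 0.0
```

Run:
```python
from h import *
im,d,c=snap('wrist','w5');sc,ds,cs=snap('scene','sc5');sd,_,_=snap('side','sd5');P=cloud(c,d)
print(r.sense()['tool_pos'],r.sense()['ft_force'])
th=np.deg2rad(72.7);ey=np.array([np.cos(th),np.sin(th)]);ex=np.array([ey[1],-ey[0]]);o=np.array([475.1,-269.8])
for nm,PP,dd in(('wrist',P,d),('scene',cloud(cs,ds),ds)):
    L=PP[...,:2]-o;X=L@ex;Y=L@ey
    for y in range(-60,61,10):
        k=(dd>0)&(abs(X)<4)&(abs(Y-y)<4)&(PP[...,2]>30)&(PP[...,2]<130)
        if k.sum()>3: print(nm,y,k.sum(),np.percentile(PP[k][:,2],[50,95]).round(1))
cv2.imwrite('pics/c5.png',np.hstack([cv2.resize(sc[215:305,270:370],(400,360),interpolation=2),cv2.resize(sd[150:217,290:365],(400,360),interpolation=2)]))
```

```text
[ 474.37668822 -268.23836137  184.65136169] [-0.14954872  0.04773797 -0.8897499 ]
wrist -60 9 [71.1 72.4]
wrist -50 57 [82.3 83.4]
wrist -40 64 [82. 83.]
wrist -30 78 [83.1 83.9]
wrist -20 85 [83. 84.]
wrist -10 85 [82.9 83.8]
wrist 0 96 [82.9 84.1]
wrist 10 95 [82.9 83.8]
wrist 20 97 [82.8 83.8]
wrist 30 102 [82.9 84. ]
wrist 40 107 [81.8 83.1]
wrist 50 100 [82.2 83.5]
wrist 60 99 [59.6 73.7]
scene -60 37 [60.  72.7]
scene -50 25 [80.4 83.6]
scene -40 20 [82.2 83.6]
scene -30 11 [84. 85.]
scene -20 11 [84.2 85.3]
scene -10 21 [45.6 84.2]
scene 0 9 [83.7 84.2]
scene 10 11 [83.7 84.3]
scene 20 10 [84.1 84.7]
scene 30 8 [83.7 85.1]
scene 40 8 [83.2 84.1]
scene 50 12 [83.3 85.2]
scene 60 11 [65.  69.3]
```

View pics/c5.png

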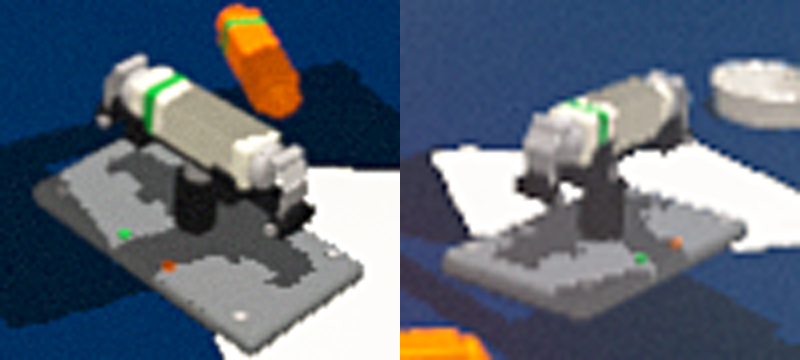

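The picture shows the battery lying in the dock with both clips closed over its ends. Its top is level at z≈83 (bed 59 + 24) along the whole length, and the gripper is clear.

```bash
python3 -c "
from bench import r
print(r.hand_in())"
```

```text
the job is handed in; nothing more can be done
None
```

The white battery is seated in the charging dock with both clips snapped over its ends, level on the bed (top at about 83 mm along its length). The highest push I read was about 23 N. The gripper is open and clear, the bottles were not touched, and the job was handed in at about 12.5 s.

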